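Clamp a glued pendant blank in the upright F-clamp

ROBOT

A 7-joint arm with a two-finger parallel gripper is mounted at the origin on the work surface. World frame = base frame: x ahead of the robot, y to its left, z up, the work surface at z = 0. Lengths are in m, angles in rad, forces in N, time in s.
With the tool pointing down it reaches from about 0.425 to 0.925 m from the base axis. Payload 6.8 kg.
Tool frame: the origin (TCP) lies on the front face of the gripper's body, between the roots of the fingers; the fingertips stand 73 mm ahead of it and the grasp point (between the pads) lies 54 mm ahead of it (env.nose_length is the distance from the TCP to the fingertips, in m); z points along the fingers, y is the line along which they close (so a half turn about z gives the same grasp; the last joint's range is limited). The gripper opens to 85 mm and grips with 20 to 120 N. Pads are 22 mm wide; open, the fingers measure 114 mm over their backs; the gripper's body (76 mm by 85 mm) begins 54 mm behind the grasp point. The pads swing forward as they close: fully open they stand 13 mm farther back than shut.
Start: joints at [1.065, 0.477, 0.022, 1.555, -0.011, 1.109, -0.083], TCP at [0.261, -0.622, 0.304] pointing down, gripper open.
Joint ranges: [-2.96, 2.96], [-0.34, 2.1], [-1.41, 1.46], [0.24, 2.44], [-1.37, 4.51], [0.17, 1.92], [-2.96, 2.96]. Speed limits (rad/s): [2.39, 2.39, 3.14, 3.14, 3.14, 3.14, 3.14].

INTERFACE

Orientations are given as a unit quaternion [w, x, y, z].
In Python, from cell import env, kin, camera, calibration, job gives the robot as it stands. The module is installed in compiled form; this text tells all that it offers. Calls block until the motion is done:
- env.reach(position, orientation): joint-space move of the TCP to a pose.
- env.movel(position, velocity=0.15, rot=None, stop_force=None): straight line of the TCP; rot=None keeps the orientation; velocity is the mean speed in m/s. With stop_force (N) it stops when the force on the tool has changed by that much, and returns True; else False.
- env.goto_joints(angles): joint-space move.
- env.grip(opening, f_grip=None): finger opening in m; f_grip is the grip in N (None keeps the last); returns when the fingers have stopped.
- env.dwell(seconds).
- kin.inverse_kinematics(position, orientation): joint angles nearest the present ones, or None.
- env.get_state(): the state.
- camera(name): name is "scene" or "side" or "wrist"; returns (picture, depth): 420x560x3 uint8, blue, green, red; 420x560 float32, m along the optical axis (not along the pixel's ray), 0 where there is no reading.
- calibration(name): a dict with "fx", "fy", "cx", "cy" (pixels), "rvec" (rotation vector, rad) and "tvec" (3), from world to camera coordinates, as OpenCV has them. Camera axes: x right, y down, z forward; pixel columns grow to the right and rows downward; lengths in m; the calibration is good to about 2 mm. A picture is of the moment at which its call begins: read the wrist's pose just before it. calibration takes no time and is no camera call; for the wrist camera it gives the pose at the moment of the call.
A pose or a line that the arm cannot do raises env.PlanningError and nothing moves.
- job.job_done(): hands the job in; it is judged then, once.
The state is a dict: "time": time; "qpos": joint angles; "joint_velocities": joint speeds; "joint_torque": joint torques, N m; "tcp_pos": TCP position; "orientation": TCP orientation; "force": force on the tool from outside, world axes, zero at the start; "torque": the same for the moment, N m; "opening": finger opening in m; "gripper_force": force on a finger pad.
Only numpy, scipy, OpenCV 4.12 (cv2) and the standard library are available. Lean on these libraries where they do the work, as an engineer would, in place of code of your own. Each camera call takes 0.05 s, during which the arm holds its last target. There are 200 camera calls.

TASK

The glued pendant blank is waiting on the lower jaw of the upright F-clamp. Slide the clamp's upper jaw down its bar onto the blank, pressing gently until the jaw tilts and binds on the bar, then screw the wooden handle clockwise by about half a turn so that the blank is held firmly but not crushed. Let go, leaving the blank where it stands under the screw and the jar and pliers beside the clamp undisturbed.

Things in the scene. Friction and masses are not known exactly. Their poses are not given: they have to be found in the camera images.
- clamp: Upright F-clamp on a plywood board 110 x 230 x 18 mm fixed to the table. Origin: centre of the board's underside; z up, y along the board. A flat steel bar (25 mm in y, 8 in x) stands at y = +65 mm, its top 180 mm above the table. The fixed lower jaw has a light wood pad at y = -65 mm, top 42 mm above the table; the upper jaw's screw stands over it.
- jaw: Free upper jaw, dark steel. Origin: on the bar's centre line, at the arm's mid-height. z up, leaning as the jaw tilts (0 when free, binds at about 0.018 rad, 0.04 when tight). The arm reaches 149 mm from the bar towards -y, 24 mm wide, 22 thick; collar round the bar 46 mm tall. It stays at any height by friction, slides down under about 4 N. Foot starts 20 to 46 mm clear of the blank.
- push_spot (a point): Flat top of the upper jaw's arm, half-way (65 mm) between bar and screw: the place to press it down. Bar and handle rise up to 70 mm above it when the jaw is down. When the foot meets the blank the arm leans and binds, and the jaw then stays when let go. A push of 10 to 20 N here is enough; well over half of it reaches the blank.
- handle_axis (a point): Point on the screw's axis, fixed to the jaw, 48 mm above the arm's mid-height, inside the round upright wooden handle (28 mm thick, 45 mm tall, its lower end 20 mm above the arm's top face at the start). Take it from above, fingers either side, at any yaw. The handle sinks 1.25 mm per rad as it is screwed in, towards the arm.
- blank_mid (a point): Centre of the pendant blank: rigid square stack 50 x 50 x 36 mm (dark wood, green circuit-board slice, light wood), about 0.12 kg, loose on the lower pad under the screw. The screw's round steel foot, 28 mm across, hangs 15 to 26 mm below the arm's underside, differing from start to start and not measured. Hold the blank with over 18 N; over 55 N at any time crushes it.
- jar_mid (a point): Centre of a small closed glue jar, 36 mm across and 42 mm tall, beside the clamp: leave alone.
- pliers_mid (a point): Pivot of a pair of blue-handled pliers lying beside the clamp, about 165 mm long and 12 mm tall: leave alone.
- handle (a joint): Turn of the wooden handle from its start, in rad: 0 at the start, grows clockwise seen from above (tightening); half a turn is 3.14, the end stop is at 11.5. It must be turned by more than 1 rad. Drag about 0.1 N m; it stays where it is left. Each rad drives the foot down 1.25 mm; once the jaw has bound, that adds about 11 N on the blank.

How it is judged:
By the outcome, as a careful person would: the job done as asked, in the order asked, and still so for the second after the job is handed in, with the robot touching nothing.
It also fails if it takes over 64 s, if anything falls off the work surface, if the arm or the gripper's body presses on something with over 40 N, if the wrist force passes 120 N, or if a joint passes its speed limit or range.

## Working session

There is one attempt and no reset: what is moved stays moved. The work goes in short steps, each a Python script; the robot and the scene stay as the last script left them, time stands still between calls to the robot, and variables do not carry over. Pictures are saved under pics/ and viewed, at most 10 in all, crops included, and the job is handed in when it is done.

```bash
mkdir -p pics; cat > h.py <<'E'
import numpy as np, cv2
from cell import env, kin, camera, calibration, job
from scipy.spatial.transform import Rotation as R
def cloud(name):
    c=calibration(name); im,d=camera(name)
    v,u=np.mgrid[:420,:560]
    P=np.stack([(u-c['cx'])/c['fx']*d,(v-c['cy'])/c['fy']*d,d],-1)
    Rm=cv2.Rodrigues(np.array(c['rvec'],float))[0]
    W=(P-np.array(c['tvec']).ravel())@Rm
    W[d==0]=np.nan
    return im,W
E
python3 - <<'E'
from h import *
for n in ("scene","side"):
    im,W=cloud(n); cv2.imwrite(f"pics/{n}.png",im); np.save(n,W)
s=env.get_state();print(s)
E
```

```text
{'time': 0.1, 'qpos': array([ 1.06491166,  0.47773373,  0.02235805,  1.55633943, -0.0115103 ,
        1.10931626, -0.08310247]), 'joint_velocities': array([ 0.00153247, -0.00180297,  0.00093742, -0.00384909, -0.00014194,
        0.00077221, -0.00034019]), 'joint_torque': array([ 4.54756795e-03, -5.97758961e+01,  1.61362287e+00, -2.81955206e+01,
        1.28466095e-02,  5.04671814e-03, -2.95721463e-05]), 'tcp_pos': array([ 0.26131104, -0.62191932,  0.30301777]), 'orientation': array([-8.03837890e-04,  9.80285753e-01,  1.97583267e-01, -2.23088206e-04]), 'force': array([-0.04485805, -0.04476238, -0.01470828]), 'torque': array([-0.00515582, -0.07164763, -0.01001906]), 'gripper_force': 0.0, 'opening': 0.08547595064487619}
```

View pics/scene.png

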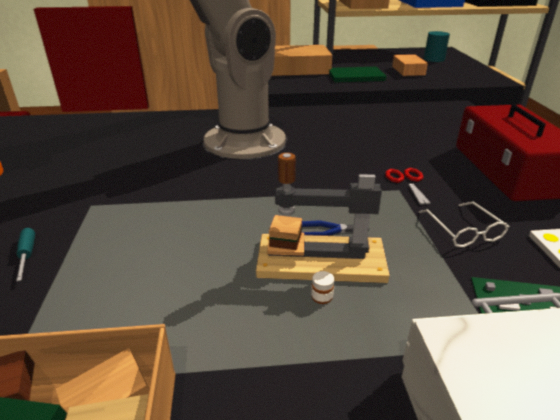

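View pics/side.png

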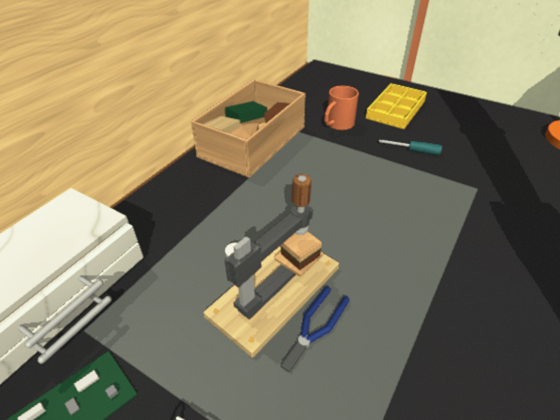

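The scene view (from ahead, looking at the robot) shows the handle at (287,168), the arm at (320,195), the bar top at (366,182), the blank at (286,235) and the jar at (323,288). In the side view the handle is at (302,190), the arm at (275,235), the bar top at (242,247) and the pliers at (310,335).

```bash
python3 - <<'E'
from h import *
np.set_printoptions(precision=4,suppress=True)
S=np.load("scene.npy");D=np.load("side.npy")
for n,W,pts in (("scene",S,dict(handle=(287,168),hTop=(287,156),arm=(320,190),armside=(320,200),bartop=(367,179),collar=(365,200),blank=(286,224),jar=(323,280))),
  ("side",D,dict(handle=(302,190),htop=(302,178),arm=(275,230),arm2=(285,223),bartop=(242,243),blank=(300,245),board1=(225,318),pliers=(305,342)))):
    for k,(u,v) in pts.items(): print(n,k,W[v,u])
A=np.concatenate([S.reshape(-1,3),D.reshape(-1,3)]);A=A[~np.isnan(A).any(1)]
m=(A[:,0]>.35)&(A[:,0]<.95)&(abs(A[:,1])<.4)
A=A[m]
b=A[(A[:,2]>.012)&(A[:,2]<.024)]
for r in ((.012,.024),(.03,.06),(.17,.2),(.2,.3)):
    q=A[(A[:,2]>r[0])&(A[:,2]<r[1])]; print(r,len(q),np.percentile(q,[1,50,99],axis=0) if len(q) else '')
print(calibration('scene'))
import cv2
g=cv2.resize(cv2.imread('pics/side.png')[160:380,190:370],None,fx=2.7,fy=2.7,interpolation=cv2.INTER_CUBIC);cv2.imwrite('pics/sidec.png',g)
E
```

```text
scene handle [0.5636 0.0585 0.1977]
scene hTop [0.5533 0.0595 0.2136]
scene arm [0.5509 0.116  0.147 ]
scene armside [0.569  0.1133 0.1386]
scene bartop [0.5714 0.1878 0.1754]
scene collar [0.5794 0.1862 0.1406]
scene blank [0.5444 0.06   0.0771]
scene jar [0.6571 0.1076 0.0422]
side handle [0.5406 0.0706 0.1995]
side htop [0.5469 0.0601 0.2123]
side arm [0.5594 0.1169 0.1457]
side arm2 [0.5533 0.0978 0.1476]
side bartop [0.5667 0.1887 0.1791]
side blank [0.5412 0.0685 0.0772]
side board1 [0.5906 0.221  0.0192]
side pliers [0.4635 0.1863 0.0106]
(0.012, 0.024) 9641 [[ 0.4778 -0.2979  0.0122]
 [ 0.5789  0.1468  0.0178]
 [ 0.8818  0.3732  0.0235]]
(0.03, 0.06) 9302 [[ 0.5203 -0.3741  0.0304]
 [ 0.7831  0.0923  0.0428]
 [ 0.93    0.3917  0.0597]]
(0.17, 0.2) 857 [[0.5343 0.0454 0.1702]
 [0.5588 0.0718 0.18  ]
 [0.5734 0.201  0.1995]]
(0.2, 0.3) 473 [[0.5347 0.0457 0.2004]
 [0.5502 0.0626 0.2104]
 [0.5621 0.0739 0.2135]]
{'fx': 440.5284613481305, 'fy': 440.5284613481305, 'cx': 279.29088643114125, 'cy': 213.52136787691106, 'rvec': array([ 1.6867,  1.5307, -0.8264]), 'tvec': array([-0.1004, -0.2113,  1.2679])}
```

View pics/sidec.png

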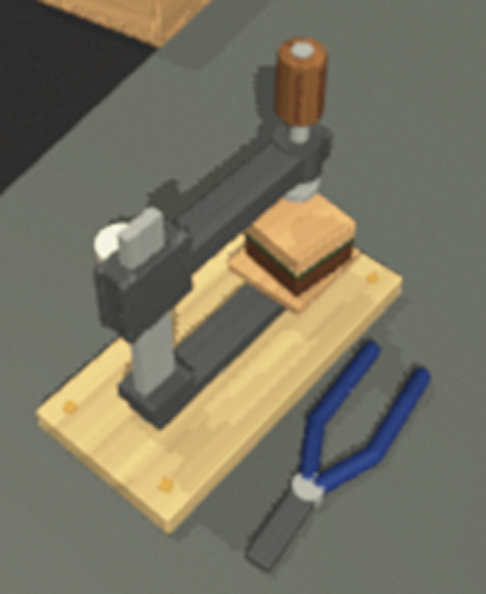

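```bash
cat >> h.py <<'E'
def q(yaw): # tool down, tool x axis at angle yaw
    return [0,np.cos(yaw/2),np.sin(yaw/2),0]
E
python3 - <<'E'
from h import *
np.set_printoptions(precision=4,suppress=True)
S=np.load("scene.npy");D=np.load("side.npy")
A=np.concatenate([S.reshape(-1,3),D.reshape(-1,3)])
def circ(lo,hi):
    p=A[(A[:,2]>lo)&(A[:,2]<hi)&(np.hypot(A[:,0]-.548,A[:,1]-.06)<.02)]
    from scipy.optimize import least_squares
    return least_squares(lambda c:np.hypot(p[:,0]-c[0],p[:,1]-c[1])-.014,[.548,.06],loss='soft_l1',f_scale=.001).x
print('axis',circ(.175,.205))
b=A[(A[:,2]>.176)&(A[:,2]<.184)&(np.hypot(A[:,0]-.568,A[:,1]-.189)<.02)];print('bar',np.median(b,0),b.min(0),b.max(0))
env.grip(0.0)
p=[.558,.1245]
env.reach(p+[.36],q(-.15)); 
env.movel(p+[.245],.15)
s=env.get_state();print(s['time'],s['tcp_pos'],s['qpos'],s['force'],s['opening'])
im,W=cloud('side');cv2.imwrite('pics/above.png',cv2.resize(im[100:380,150:400],None,fx=2,fy=2))
E
```

```text
axis [0.5477 0.0597]
bar [0.5687 0.1885 0.1793] [0.561  0.1753 0.1762] [0.5743 0.202  0.1821]
4.6167 [0.5586 0.1248 0.2459] [ 0.1335  0.4356 -0.5918  1.8323  0.2917  0.9596 -2.3049] [-0.0801  0.6677  0.409 ] -6.0000820434223456e-05
```

View pics/above.png

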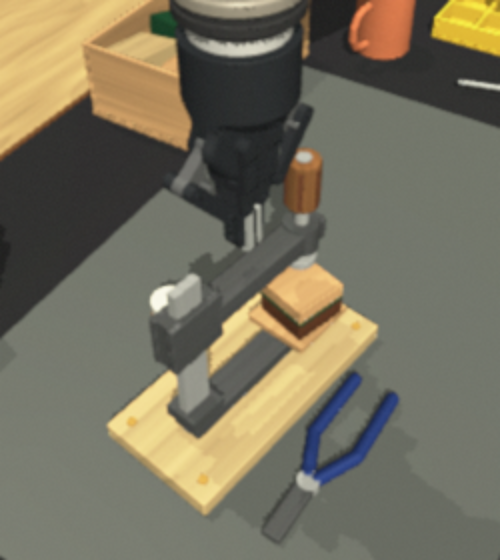

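The closed fingers stand over mid-arm at (250,235), but the finger knuckles point at the handle (300,120). I'll turn the tool 90° so they lie across the arm, then press.

```bash
python3 - <<'E'
from h import *
np.set_printoptions(precision=4,suppress=True)
p=[.558,.1245]
env.movel(p+[.30],.2)
best=[(abs(j[6]),y) for y in (-.15-np.pi/2,-.15+np.pi/2) if (j:=kin.inverse_kinematics(p+[.30],q(y))) is not None]
print(best); y=min(best)[1]
env.reach(p+[.30],q(y))
env.movel(p+[.235],.15)
h=env.movel(p+[.165],.02,stop_force=13)
s=env.get_state();print(h,s['time'],s['tcp_pos'],s['qpos'],s['force'])
im,W=cloud('side');cv2.imwrite('pics/push.png',cv2.resize(im[100:380,150:400],None,fx=2,fy=2))
E
```

```text
[(np.float64(2.1727531744524957), -1.7207963267948965), (np.float64(0.8326454673907829), 1.4207963267948966)]
True 9.0833 [0.5581 0.1249 0.1903] [ 0.3049  0.5881 -0.8441  1.8634  0.5409  0.9358 -0.9394] [-0.583   0.551   2.5148]
```

View pics/push.png

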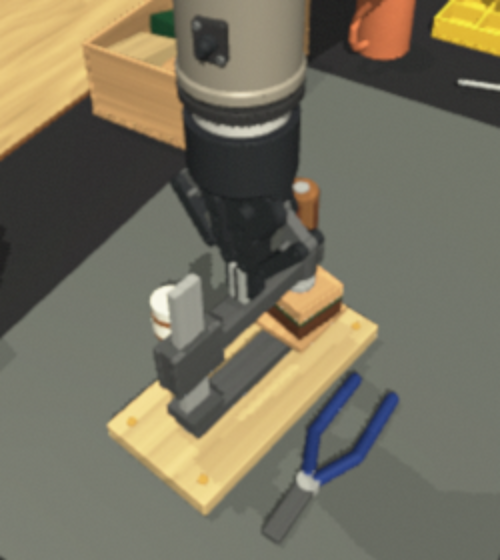

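The jaw is down: the arm is at tip height 0.117 m and the foot at (300,285) is at the top of the blank. The force relaxed on stopping, so I'll press once more to check that it has bound.

```bash
python3 - <<'E'
from h import *
np.set_printoptions(precision=4,suppress=True)
def st(t): s=env.get_state();print(t,s['time'],s['tcp_pos'],s['force'])
p=[.558,.1245]
h=env.movel(p+[.178],.008,stop_force=13); st(h)
env.dwell(.3); st('d')
env.movel(p+[.25],.1); env.movel(p+[.32],.2)
st('up')
# move aside to the bar side so cameras see the jaw
env.movel([.5477,.0597,.32],.15)
im,W=cloud('side');cv2.imwrite('pics/after.png',cv2.resize(im[150:350,170:390],None,fx=2.7,fy=2.7,interpolation=cv2.INTER_CUBIC));np.save('side2',W)
im,S=cloud('scene');np.save('scene2',S)
A=np.concatenate([S.reshape(-1,3),W.reshape(-1,3)])
c=A[(np.hypot(A[:,0]-.548,A[:,1]-.06)<.02)]
for lo,hi in ((.07,.08),(.108,.125),(.13,.2)):
    k=c[(c[:,2]>lo)&(c[:,2]<hi)]; print(lo,len(k),np.percentile(k,[2,50,98],axis=0))
from scipy.optimize import least_squares
k=c[(c[:,2]>.145)&(c[:,2]<.175)]
print('axis',least_squares(lambda a:np.hypot(k[:,0]-a[0],k[:,1]-a[1])-.014,[.548,.06],loss='soft_l1',f_scale=.001).x)
u=np.array([.5687-.5477,.1885-.0597]);u/=np.hypot(*u)
d=A[:,:2]-[.5477,.0597]; l=d@u; w=d@[u[1],-u[0]]
for a in (.03,.05,.07,.09):
    k=A[(abs(l-a)<.008)&(abs(w)<.009)&(A[:,2]>.09)&(A[:,2]<.15)]; print('armtop',a,len(k),np.median(k[:,2]),np.percentile(k[:,2],90))
E
```

```text
True 9.6667 [0.5582 0.125  0.19  ] [-2.4107 -0.6271  5.7514]
d 9.9667 [0.5582 0.125  0.19  ] [-1.1434 -0.6405  5.5323]
up 11.2167 [0.5579 0.1243 0.3198] [ 0.2185 -0.5604 -0.257 ]
0.07 208 [[0.5298 0.0418 0.076 ]
 [0.5466 0.0632 0.0778]
 [0.567  0.0785 0.0796]]
0.108 505 [[0.5345 0.043  0.1088]
 [0.5509 0.0634 0.119 ]
 [0.5629 0.0783 0.1229]]
0.13 1022 [[0.5348 0.0474 0.1391]
 [0.5526 0.0656 0.169 ]
 [0.5623 0.0757 0.1848]]
axis [0.5479 0.0611]
armtop 0.03 137 0.11765002138917509 0.11869184506245244
armtop 0.05 148 0.11718264255078904 0.11830024400302325
armtop 0.07 146 0.11688276480154114 0.11785365611848267
armtop 0.09 153 0.11653621154106607 0.11750967436108214
```

View pics/after.png

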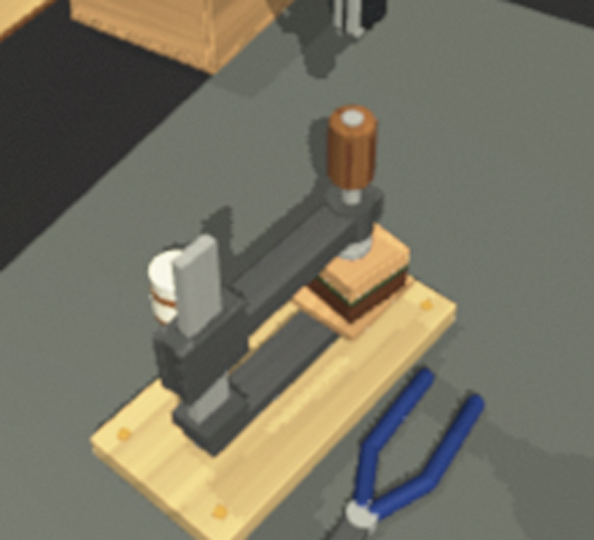

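The arm top slopes by about 0.019 rad along its length, so the jaw has bound. The foot (355,245) rests on the blank, the handle is at (352,145), and the axis is at (0.548, 0.061) with its top at 0.185. Next I grip the handle and turn joint 7 only.

```bash
python3 - <<'E'
from h import *
np.set_printoptions(precision=3,suppress=True)
def st(t): s=env.get_state();print(t,round(s['time'],2),s['tcp_pos'],s['force'],s['torque'],'q7',s['qpos'][6],'op',s['opening'],s['gripper_force'])
p=[.548,.0608]
c=[]
for y in np.arange(-3.1,3.2,.2):
    j=kin.inverse_kinematics(p+[.32],q(y))
    if j is not None: c.append((abs(j[6]-1.65),y,j))
d,y,j=min(c,key=lambda a:a[0]); print(y,j)
env.grip(.05)
env.reach(p+[.32],q(y)); st('a')
env.movel(p+[.222],.1); st('b')
env.grip(0.0,f_grip=40); st('grip')
E
```

```text
-2.2999999999999994 [ 0.755  0.651 -1.399  1.777  0.667  1.303  1.606]
a 14.41 [0.548 0.061 0.32 ] [ 0.761  0.095 -0.26 ] [ 0.    -0.001  0.012] q7 1.6055493095787798 op 0.050027807527434486 0.0
b 15.54 [0.548 0.061 0.223] [ 0.264 -0.485  0.094] [ 0.02  -0.013 -0.01 ] q7 1.5189277040072704 op 0.04990763417318909 0.0
grip 15.86 [0.548 0.061 0.223] [-0.387 -0.213  3.114] [-0.22   0.001  0.024] q7 1.5188732163493996 op 0.027069450067766707 39.21331822872162
```

```bash
cat > turn.py <<'E'
from h import *
import sys
np.set_printoptions(precision=3,suppress=True)
def st(t): s=env.get_state();m=R.from_quat(s['orientation'],scalar_first=True).as_matrix();print(t,round(s['time'],2),s['tcp_pos'],'F',s['force'],'M',s['torque'],'q7',s['qpos'][6].round(3),'yaw',np.arctan2(m[1,0],m[0,0]).round(3));return s
q7s=float(sys.argv[1]);n=int(sys.argv[2]);b=np.array(env.get_state()['qpos'])
for a in np.linspace(b[6],q7s,n+1)[1:]:
    g=b.copy();g[6]=a;env.goto_joints(g);s=st('')
    if abs(s['force'][2])>12: print('stop');break
E
python3 turn.py 0.72 3
```

```text
16.22 [0.549 0.061 0.223] F [ 0.357 -1.493  0.222] M [-0.33  -0.237 -0.09 ] q7 1.256 yaw -2.563
 16.57 [0.549 0.06  0.223] F [ 0.955 -1.963  0.965] M [-0.725 -0.368 -0.125] q7 0.992 yaw -2.827
 16.93 [0.549 0.06  0.223] F [ 1.783 -2.333  2.342] M [-1.185 -0.415 -0.048] q7 0.727 yaw -3.093
```

```bash
python3 turn.py -1.56 6; python3 - <<'E'
from h import *
im,W=cloud('side');cv2.imwrite('pics/turned.png',cv2.resize(im[100:380,150:400],None,fx=2,fy=2))
E
```

```text
17.38 [0.549 0.06  0.223] F [-0.118 -3.154  1.224] M [-1.297 -0.19  -0.101] q7 0.352 yaw 2.815
 17.83 [0.548 0.06  0.223] F [-1.544 -4.371  3.745] M [-1.667  0.297 -0.078] q7 -0.029 yaw 2.434
 18.28 [0.548 0.06  0.223] F [-2.903 -4.217  4.642] M [-1.384  0.733 -0.033] q7 -0.411 yaw 2.053
 18.73 [0.548 0.06  0.223] F [-3.758 -3.701  3.576] M [-1.27   0.811 -0.062] q7 -0.793 yaw 1.671
 19.18 [0.548 0.061 0.223] F [-3.504 -2.578  3.018] M [-1.042  0.789 -0.016] q7 -1.172 yaw 1.291
 19.63 [0.548 0.06  0.223] F [-3.507 -3.566  1.876] M [-1.098  0.665  0.01 ] q7 -1.554 yaw 0.91
```

View pics/turned.png

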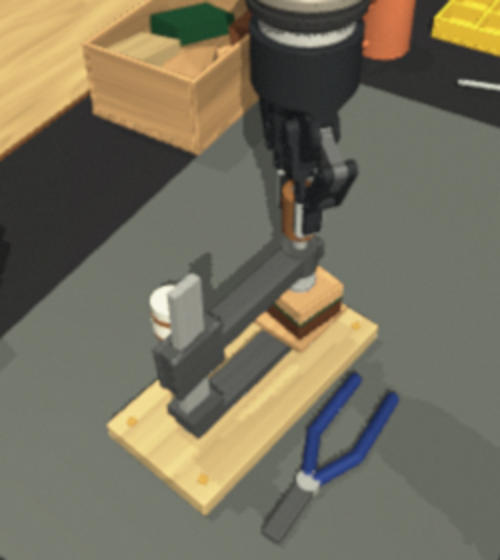

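The handle (300,210) was held through the turn, and the blank and the neighbouring things stand unmoved. I'll let go and check the jaw's tilt.

```bash
python3 - <<'E'
from h import *
env.grip(.05)
env.movel([.548,.0605,.36],.15)
im,W=cloud('side');cv2.imwrite('pics/rel.png',cv2.resize(im[150:350,170:390],None,fx=2.7,fy=2.7,interpolation=cv2.INTER_CUBIC))
im,S=cloud('scene')
def rep(S,W):
    A=np.concatenate([S.reshape(-1,3),W.reshape(-1,3)])
    u=np.array([.5687-.5477,.1885-.0597]);u/=np.hypot(*u)
    d=A[:,:2]-[.5477,.0597]; l=d@u; w=d@[u[1],-u[0]]
    m=(l>.025)&(l<.095)&(abs(w)<.009)&(A[:,2]>.11)&(A[:,2]<.13)
    for _ in range(4):
        f=np.polyfit(l[m],A[m,2],1); r=A[:,2]-np.polyval(f,l); m=(l>.025)&(l<.095)&(abs(w)<.009)&(abs(r)<.002)
    h=A[(np.hypot(*d.T)<.012)&(A[:,2]>.15)&(A[:,2]<.25)]
    b=A[(np.hypot(*d.T)<.05)&(abs(A[:,2]-.078)<.003)]
    print('slope',f,m.sum(),'handle top',np.percentile(h[:,2],98),'blank',np.median(b,0))
rep(np.load('scene.npy'),np.load('side.npy')) if 0 else None
rep(np.load('scene2.npy'),np.load('side2.npy')); rep(S,W)
print(env.get_state()['time'])
E
```

```text
slope [-0.01973808  0.118276  ] 626 handle top 0.24937981861276515 blank [0.54015303 0.0619242  0.07760508]
slope [-0.04026468  0.12117251] 640 handle top 0.18510643840162608 blank [0.53991658 0.06285734 0.07762792]
21.2
```

View pics/rel.png

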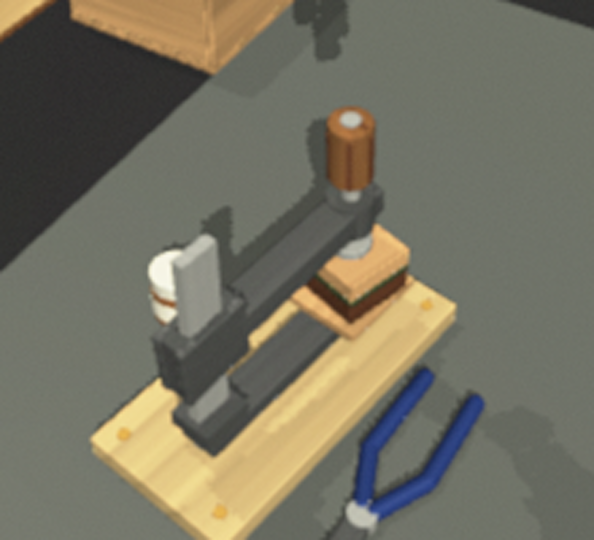

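The jaw now leans 0.040 rad (tight), the handle sits closer to the arm (350,190), and the blank, jar and pliers are where they were. I'm handing it in.

```bash
python3 -c "
from cell import job
print(job.job_done())"
```

```text
the job is handed in; nothing more can be done
None
```

The job is handed in at about 21 s on the robot's clock: the upper jaw was pressed down until it bound, then the handle was turned clockwise by about 3.07 rad and released. The jaw now leans 0.040 rad, the tight value, and the blank, jar and pliers look undisturbed; the clamping force on the blank was not measured directly.

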